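# Sweep the spent culture dishes into the discard bay

## Robot

A 6-joint arm with a two-finger parallel gripper is mounted at the origin on the work surface. World frame = base frame: x ahead of the robot, y to its left, z up, the work surface at z = 0. Lengths are in m, angles in rad, forces in N, time in s.
With the tool pointing down it reaches from about 0.375 to 0.9 m from the base axis. Payload 3.1 kg.
Tool frame: the origin (TCP) lies between the finger pads; the fingertips stand 22 mm ahead of it and the grasp point (between the pads) lies 3 mm ahead of it; z points along the fingers, y is the line along which they close (so a half turn about z gives the same grasp; the last joint's range is limited). The gripper opens to 87 mm and grips with 3 to 60 N. Pads are 19 mm wide; open, the fingers measure 117 mm over their backs; the gripper's body (75 mm by 190 mm) begins 51 mm behind the grasp point.
Start: joints at [-0.178, 0.527, 1.433, -0, 1.181, -0.178], TCP at [0.625, 0, 0.245] pointing down, gripper open.
Joint ranges: [-3.08, 3.08], [-0.75, 2.2], [0.22, 2.44], [-1.43, 4.57], [0, 2.65], [-2.85, 2.85]. Speed limits (rad/s): [2.79, 2.79, 3.14, 3.14, 3.14, 3.14].

## Interface

Orientations are given as a unit quaternion [x, y, z, w].
In Python, from rig import get_obs, camera, get_calibration, hand_in, cut_out gives the robot as it stands.
- The arm moves only by the shell command python3 -m inch 'ROWS' [OPENING] [FORCE]. ROWS is JSON, one flat list of numbers, 6 for each row, row after row: the shift along the tool's x, y, z scaled (see below), then the turn, a rotation vector about the tool's x, y, z scaled (see below). A call has 1 to 20 rows; each row is the pose to reach, as a shift and turn from the pose commanded when the call began, along the tool's axes at that moment; what a row does not reach only later rows make up. The controller multiplies each number of a shift by 0.08 m and each number of a turn by 90 degrees. A row lasts 1/12 s, in which the tool goes at most 41.7 mm and 7.16 degrees, less where a joint would pass 70% of its speed; a pose out of reach is approached as far as the arm can. A call with a number of a shift or a turn outside -1 to 1 is refused whole. A call with a gripper value outside its range is refused whole. OPENING is the finger opening in mm, from 0 to 87, set as the call begins (- or left out, the last holds). The fingers move at their own pace and stop on an object; FORCE is the grip in N (left out, the last holds). Time passes only in rows, so rows that repeat a pose let the fingers close. It gives the time, the measured TCP pose, the force, the opening and the grip force at its end, in the units of the state.
- get_obs(): the state, without advancing time (a new reading comes with each control period).
- camera(name): name is "scene" or "side" or "wrist"; returns the picture (480x640x3 uint8, red, green, blue); there is no depth.
- get_calibration(name): a dict with "vertical_fov" (degrees; the focal length in pixels is half the picture's height over the tangent of half this angle, whatever the lens; pixels are square), "cx", "cy" (the principal point, pixels), "T" (4x4, takes a point from camera to world coordinates). Camera axes: x right, y down, z forward; pixel columns grow to the right and rows downward; lengths in m; the calibration is good to about 2 mm. A picture is of the moment at which its call begins: read the wrist's pose just before it. get_calibration takes no time and is no camera call; for the wrist camera it gives the pose at the moment of the call.
- hand_in(): hands the job in; it is judged then, once.
Trained networks look in the newest picture that a camera, given by its name, has taken for a name from the list of things; names that differ only in an ending like _2 or _b are one class to them, and where a whole thing is asked for, a point or a joint stands for the part that bears it (a point fixed in the world has none). Each returns a list of dicts, best first, with "conf" (0 to 1); they miss things now and then, are a little off and sometimes report something else, mostly with a low value. They report only what shows in the picture. A call takes as long as a camera call. They do not tell look-alikes from the thing itself.
- cut_out(camera, thing): "region" (480x640 bool, what is visible of it) and "bbox" ([left, top, right, bottom] in pixels, round what is visible of it).
The state is a dict: "time": time; "q": joint angles; "joint_velocities": joint speeds; "joint_torque": joint torques, N m; "position": TCP position; "tool_rot": TCP orientation; "ft_force": force on the tool from outside, world axes, zero at the start; "moment": the same for the moment, N m; "grip_width": finger opening in m; "grip_force": force on a finger pad.
Only numpy, scipy, OpenCV 4.12 (cv2) and the standard library are available. Lean on these libraries where they do the work, as an engineer would, in place of code of your own. Each camera call takes 0.05 s, during which the arm holds its last target. There are 200 camera calls.

## Task

Sweep the three red culture dishes across the bench top with the fingers into the orange discard bay, through its open side, until all three lie flat and wholly inside it. Only slide them along the bench - never pick them up, tip them or stack them - and leave the green dish, the specimen pot and everything else on the bench where they are.

Things in the scene. Friction and masses are not known exactly. Their poses are not given: they have to be found in the camera images.
- red_dish_a: closed round culture dish, a flat disc with an opaque red lid, 40 mm in diameter and 13 mm high, about 20 g, red all over when seen from above; lies flat on the bench and slides. Origin: centre of its underside, z up; yaw has no meaning. To be swept into the bay.
- red_dish_b: closed round culture dish, a flat disc with an opaque red lid, 40 mm in diameter and 13 mm high, about 20 g, red all over when seen from above; lies flat on the bench and slides. Origin: centre of its underside, z up; yaw has no meaning. To be swept into the bay.
- red_dish_c: closed round culture dish, a flat disc with an opaque red lid, 40 mm in diameter and 13 mm high, about 20 g, red all over when seen from above; lies flat on the bench and slides. Origin: centre of its underside, z up; yaw has no meaning. To be swept into the bay.
- bay: discard bay fixed to the bench: a flat orange mat, level with the bench (no step), inside 170 mm along its x and 110 mm along its y, with a blue steel fence 25 mm high and 4 mm thick on three sides. Its -y side is open (the mouth, 170 mm wide, at y = -55 mm); the back fence's inner face is at y = +55 mm, the side fences' at x = -85 and +85 mm. Origin: centre of the mat at bench height, z up; its y axis points from the mouth into the bay.
- green_dish: closed round culture dish, a flat disc with an opaque green lid, 40 mm in diameter and 13 mm high, about 20 g, green all over when seen from above; lies flat on the bench and slides. Origin: centre of its underside, z up; yaw has no meaning. Must stay where it is.
- pot: white specimen pot with a yellow screw lid, 42 mm in diameter and 52 mm high, standing loose on the bench. Origin: centre of its underside, z up. Must stay where it is.
- marker: white marker pen with a blue cap, lying loose on the bench beyond the dishes, 13 x 128 mm (along its y, from -55 to +73 mm) and 13 mm high. Origin: on its underside. Must stay where it is.
- slide_box: white slide box with an orange band, 80 x 100 mm and 35 mm high, loose on the bench beyond the dishes. Origin: centre of its underside. Must stay where it is.
Not all that is in view belongs to the job. What is shaped like the red_dish_c but brown or grey is not meant. Leave any grey look-alike of the red_dish_b alone.

How it is judged:
By the outcome, as a careful person would: the job done as asked, in the order asked, and still so for the second after the job is handed in, with the robot touching nothing.
It also fails if it takes over 72 s, if anything falls off the work surface, if the arm or the gripper's body presses on something with over 40 N, if the wrist force passes 120 N, or if a joint passes its speed limit or range.

## Working session

There is one attempt and no reset: what is moved stays moved. The work goes in short steps, Python scripts to look and compute and a shell command to move; the robot and the scene stay as the last step left them, time stands still between calls to the robot, and variables do not carry over. Pictures are saved under pics/ and viewed, at most 10 in all, crops included, and the job is handed in when it is done.

```bash
mkdir -p pics; ls; python3 - <<'E'
from rig import *
import cv2
for n in("scene","side"):
    im=camera(n); cv2.imwrite(f"pics/{n}0.png",im[:,:,::-1])
    c=get_calibration(n); print(n,c)
o=get_obs();print(o["time"],o["position"],o["tool_rot"])
E
```

```text
pics
scene {'vertical_fov': 57.07150202751079, 'cx': 322.51747301504616, 'cy': 240.93293855077755, 'T': array([[-0.68674087,  0.62351095, -0.37365903,  0.8919799 ],
       [ 0.72689006,  0.58606674, -0.35798969,  0.23859423],
       [-0.00422136, -0.51745519, -0.8556999 ,  0.6337411 ],
       [ 0.        ,  0.        ,  0.        ,  1.        ]])}
side {'vertical_fov': 56.22552192741934, 'cx': 312.3457077632532, 'cy': 240.76847571304563, 'T': array([[ 0.99975347, -0.00799847,  0.02071303,  0.60307852],
       [-0.02053795, -0.68763119,  0.72576962, -0.65477555],
       [ 0.00843788, -0.72601609, -0.68762594,  0.65984506],
       [ 0.        ,  0.        ,  0.        ,  1.        ]])}
0.1 [6.24384726e-01 1.32904555e-04 2.43675682e-01] [ 7.07094479e-01  7.07118419e-01 -5.54456402e-04 -7.94787953e-04]
```

View pics/scene0.png

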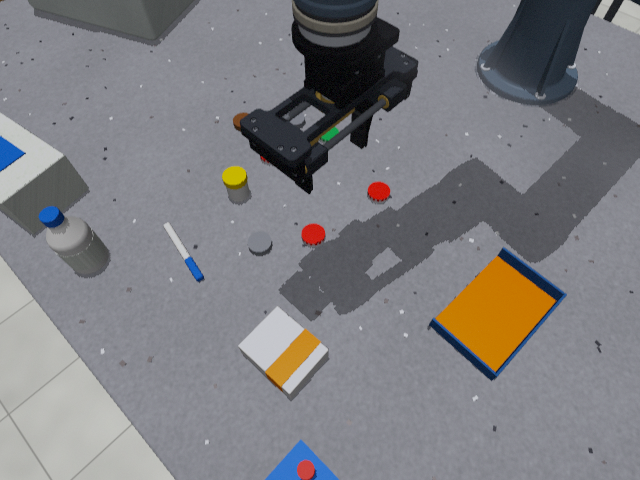

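View side.

The scene view shows red dishes at (379,191) and (313,234), with a third partly hidden by the gripper at (265,156). The green dish is at (330,133), the pot at (236,185), a grey dish at (260,243) and a brown one at (240,121). The bay is around (497,312), with its open side at lower left.

View pics/side0.png

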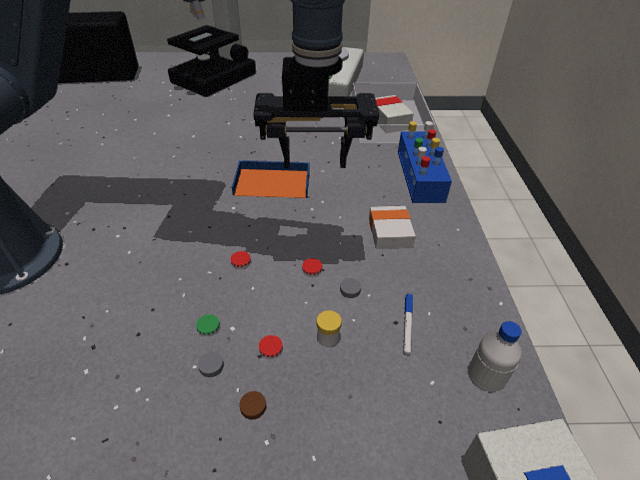

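```bash
cat > h.py <<'E'
from rig import *
import numpy as np,cv2
def ray(n,u,v,z):
    c=get_calibration(n);f=240/np.tan(np.radians(c["vertical_fov"])/2);T=c["T"]
    d=T[:3,:3]@np.array([(u-c["cx"])/f,(v-c["cy"])/f,1]);p=T[:3,3]
    return np.round((p+d*(z-p[2])/d[2])[:2],4)
def blobs(n,im=None):
    im=camera(n) if im is None else im
    h=cv2.cvtColor(im,cv2.COLOR_RGB2HSV);H,S,V=cv2.split(h)
    for k,m in dict(red=((H<6)|(H>174))&(S>180)&(V>90),green=(H>45)&(H<80)&(S>120),orange=(H>9)&(H<20)&(S>200)&(V>90),yellow=(H>22)&(H<34)&(S>180)).items():
        N,l,s,c=cv2.connectedComponentsWithStats(m.astype(np.uint8))
        for i in range(1,N):
            if s[i,4]>40:
                z={"orange":0,"yellow":.052}.get(k,.010)
                print(n,k,s[i,4],c[i].round(),ray(n,*c[i],z))
                if k=="orange":
                    b=cv2.boxPoints(cv2.minAreaRect(np.argwhere(l==i)[:,::-1].astype(np.float32)))
                    cn=max(cv2.findContours((l==i).astype(np.uint8),0,2)[0],key=cv2.contourArea)
                    a=cv2.approxPolyDP(cn,8,True)[:,0];print([(*p,ray(n,*p,0)) for p in a])
E
python3 - <<'E'
from h import *
for n in("scene","side","wrist"):
    im=camera(n);blobs(n,im)
cv2.imwrite("pics/wrist0.png",im[:,:,::-1])
cut=cut_out("side","marker")
for n,z in(("marker",.0065),("slide_box",.035)):
  r=cut_out("side",n)
  if r: 
    l,t,R,b=r[0]["bbox"];print(n,r[0]["conf"],r[0]["bbox"],ray("side",l,t,z),ray("side",R,b,z))
E
```

```text
scene red 317 [378. 191.] [ 0.4764 -0.0213]
scene red 370 [313. 234.] [ 0.6204 -0.0437]
scene green 133 [330. 134.] [ 0.4343 -0.1786]
scene orange 6961 [496. 312.] [0.5263 0.2531]
[(np.int32(497), np.int32(256), array([0.4402, 0.2019])), (np.int32(436), np.int32(318), array([0.5967, 0.1926])), (np.int32(494), np.int32(370), array([0.6041, 0.2988])), (np.int32(555), np.int32(301), array([0.4479, 0.31  ]))]
scene orange 1081 [293. 356.] [0.7868 0.0762]
[(np.int32(306), np.int32(330), array([0.7453, 0.0624])), (np.int32(266), np.int32(371), array([0.8278, 0.0635])), (np.int32(281), np.int32(390), array([0.8314, 0.0981])), (np.int32(276), np.int32(373), array([0.82  , 0.0759])), (np.int32(287), np.int32(378), array([0.8142, 0.0923])), (np.int32(319), np.int32(342), array([0.7453, 0.0892]))]
scene yellow 441 [234. 177.] [ 0.6487 -0.1997]
side red 132 [387. 101.] [0.871  0.6677]
side red 204 [240. 258.] [ 0.4755 -0.0179]
side red 224 [312. 265.] [ 0.6202 -0.0402]
side red 363 [270. 345.] [ 0.5461 -0.2244]
side green 61 [418. 142.] [0.9215 0.422 ]
side green 331 [207. 324.] [ 0.4339 -0.1788]
marker 0.64 [398.7, 294.2, 413.2, 351.8] [ 0.7824 -0.1134] [ 0.7867 -0.2385]
slide_box 0.96 [366.5, 204.2, 415.9, 250.6] [0.7444 0.1212] [ 0.8266 -0.026 ]
```

View pics/wrist0.png

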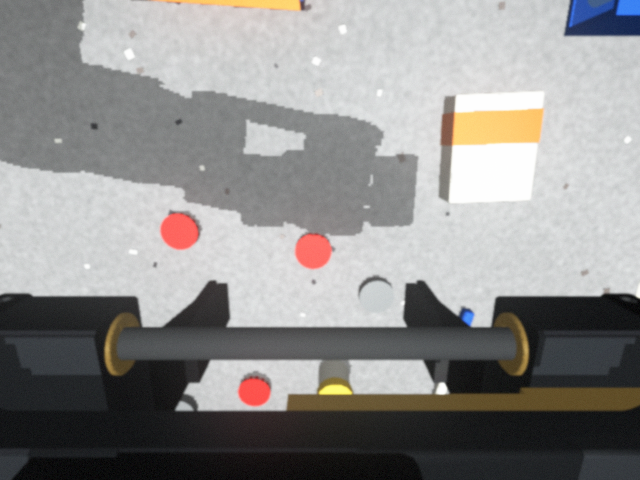

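The side view shows A at (240,258), B at (312,265) and C at (270,345). Around C are the green dish at (207,324), the pot at (329,328), greys at (210,364) and (350,288), and a brown dish at (253,404). The wrist view agrees with this. The tool axes line up well: tool x is world +y, which is the push direction, and tool y is world x. Next I'll place the nearby obstacles and the mat corners.

```bash
python3 - <<'E'
from h import *
for k,p,z in(("brown",(253,402),.01),("grey1",(210,362),.01),("grey2",(350,287),.01),("pot",(329,320),.052),
 ("matFL",(236,196),0),("matFR",(308,197),0),("matBL",(238,171),0),("matBR",(307,172),0),("fenceBLtop",(237,163),.025),("fenceBRtop",(310,164),.025)):
    print(k,ray("side",*p,z))
for k,p in(("R mouth tip",(432,323)),("R back",(494,377)),("back L",(565,295)),("L mouth tip",(503,249))): print(k,ray("scene",*p,.025))
E
```

```text
brown [ 0.5249 -0.325 ]
grey1 [ 0.4495 -0.2549]
grey2 [ 0.6915 -0.0974]
pot [ 0.6451 -0.2047]
matFL [0.4443 0.1988]
matFR [0.6157 0.1933]
matBL [0.4388 0.3024]
matBR [0.6146 0.2965]
fenceBLtop [0.439  0.3011]
fenceBRtop [0.6221 0.2952]
R mouth tip [0.6185 0.1947]
R back [0.6236 0.3015]
back L [0.4463 0.3133]
L mouth tip [0.4404 0.2035]
```

```bash
python3 -m inch '[-0.36,-0.5,0.5,0,0,0,-0.72,-1,1,0,0,0,-0.72,-1,1,0,0,0,-0.72,-1,1,0,0,0,-0.72,-1,1,0,0,0]' 24 20
python3 -m inch '[0,-0.5,0.5,0,0,0,0,-0.85,1,0,0,0,0,-0.85,1,0,0,0,0,-0.85,1,0,0,0,0,-0.85,1,0,0,0,0,-0.85,1,0,0,0]'
```

```text
time: 0.82
position: [0.5423, -0.0579, 0.1629]
tool_rot: [0.708, 0.706, -0.001, -0.003]
ft_force: [-0.4, -0.0, -0.5]
grip_width: 0.0614
grip_force: 0.0
time: 1.32
position: [0.481, -0.0584, 0.086]
tool_rot: [0.707, 0.707, 0.002, 0.003]
ft_force: [0.6, -0.6, -0.3]
grip_width: 0.0263
grip_force: 0.0
```

```bash
python3 -m inch '[0,0,0.3,0,0,0,0,0,0.6,0,0,0,0,0,0.72,0,0,0,0,0,0.72,0,0,0,0,0,0.72,0,0,0,0,0,0.72,0,0,0]'
python3 - <<'E'
from h import *
im=camera("scene");blobs("scene",im);im=camera("side");blobs("side",im);
cv2.imwrite("pics/s1.png",cv2.resize(im[150:350,130:430],(750,500))[:,:,::-1])
E
```

```text
time: 1.82
position: [0.4785, -0.0579, 0.0281]
tool_rot: [0.707, 0.707, 0.001, 0.001]
ft_force: [0.2, 0.5, -0.4]
grip_width: 0.0243
grip_force: 0.0
scene red 264 [270. 153.] [ 0.5471 -0.2272]
scene red 315 [378. 191.] [ 0.476  -0.0215]
scene red 372 [313. 234.] [ 0.6205 -0.0436]
scene green 255 [328. 133.] [ 0.4342 -0.1818]
scene orange 6963 [496. 312.] [0.5263 0.2531]
[(np.int32(497), np.int32(256), array([0.4402, 0.2019])), (np.int32(436), np.int32(318), array([0.5967, 0.1926])), (np.int32(494), np.int32(370), array([0.6041, 0.2988])), (np.int32(555), np.int32(301), array([0.4479, 0.31  ]))]
scene orange 1152 [292. 357.] [0.7884 0.0766]
[(np.int32(306), np.int32(330), array([0.7453, 0.0624])), (np.int32(266), np.int32(371), array([0.8278, 0.0635])), (np.int32(281), np.int32(390), array([0.8314, 0.0981])), (np.int32(319), np.int32(342), array([0.7453, 0.0892]))]
scene yellow 442 [234. 177.] [ 0.6486 -0.1997]
side red 148 [386. 101.] [0.8676 0.667 ]
side red 76 [237. 260.] [ 0.4706 -0.0242]
side red 217 [312. 266.] [ 0.6201 -0.0407]
side red 362 [270. 345.] [ 0.5462 -0.2244]
side green 60 [418. 142.] [0.9212 0.4217]
side green 333 [207. 324.] [ 0.4339 -0.1787]
```

View pics/s1.png

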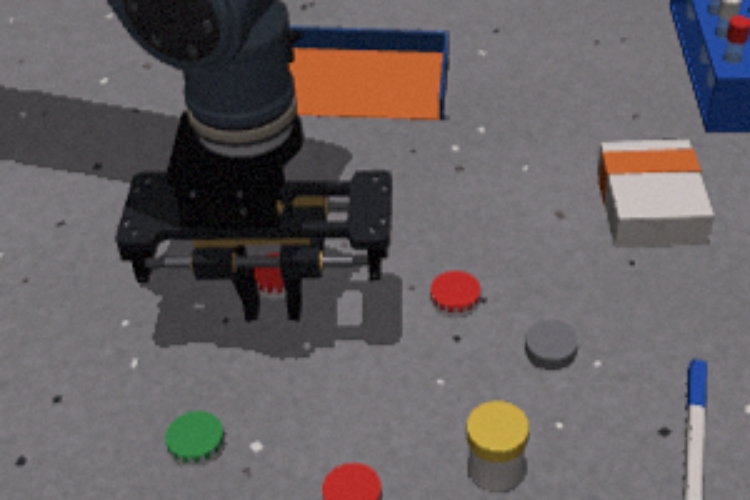

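Both fingertips are behind dish A and it hasn't moved. I'm sweeping it into the bay.

```bash
R='grep -E time|position|ft_force'
python3 -m inch '[0.1,0,0,0,0,0,0.2,0,0,0,0,0,0.3,0,0,0,0,0,0.4,0,0,0,0,0,0.5,0.01,0,0,0,0,0.6,0.01,0,0,0,0,0.7,0.01,0,0,0,0,0.8,0.02,0,0,0,0,0.9,0.02,0,0,0,0,1,0.02,0,0,0,0]' | $R
python3 -m inch '[0.1,0,0,0,0,0,0.2,0,0,0,0,0,0.3,0,0,0,0,0,0.4,0,0,0,0,0,0.5,0.01,0,0,0,0,0.6,0.01,0,0,0,0,0.7,0.01,0,0,0,0,0.8,0.02,0,0,0,0,0.9,0.02,0,0,0,0,1,0.02,0,0,0,0]' | $R
python3 - <<'E'
from h import *
im=camera("side");camera("scene");blobs("side",im)
cv2.imwrite("pics/s2.png",cv2.resize(im[100:350,130:430],(720,600))[:,:,::-1])
E
```

```text
time: 2.75
position: [0.4786, 0.0233, 0.0269]
ft_force: [-0.3, -0.6, -0.3]
time: 3.58
position: [0.4802, 0.1032, 0.0269]
ft_force: [0.4, -0.1, -0.7]
side red 145 [386. 101.] [0.8684 0.6673]
side red 86 [246. 211.] [0.4759 0.132 ]
side red 218 [312. 266.] [ 0.6202 -0.0405]
side red 363 [270. 345.] [ 0.5461 -0.2243]
side green 61 [418. 142.] [0.9215 0.422 ]
side green 333 [207. 324.] [ 0.4339 -0.1787]
```

View pics/s2.png

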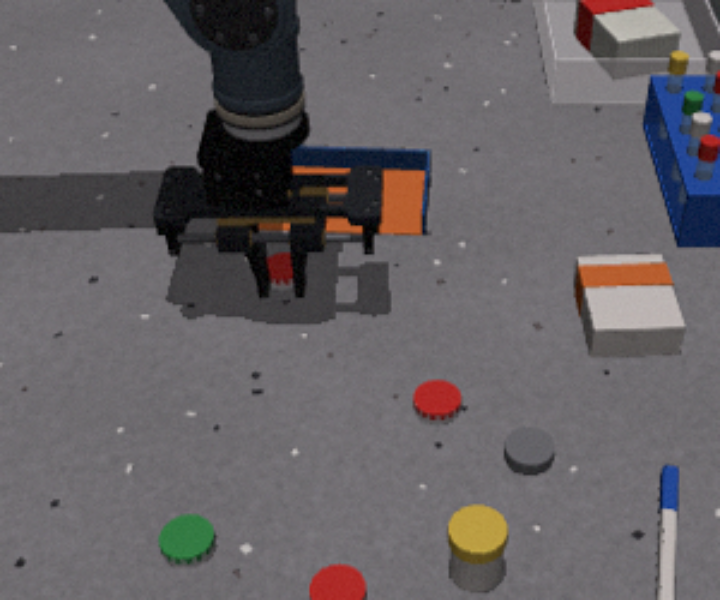

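Dish A sits between the fingers and the sweep is working. I'll finish this one, then back off and lift.

```bash
R='grep -E time|position|ft_force'
python3 -m inch '[0.1,0,0,0,0,0,0.2,0.01,0,0,0,0,0.3,0.02,0,0,0,0,0.4,0.03,0,0,0,0,0.5,0.03,0,0,0,0,0.6,0.04,0,0,0,0,0.7,0.04,0,0,0,0,0.8,0.04,0,0,0,0,0.9,0.04,0,0,0,0,1,0.04,0,0,0,0]' | $R
python3 -m inch '[0.1,0,0,0,0,0,0.2,0,0,0,0,0,0.3,0,0,0,0,0,0.4,0,0,0,0,0,0.5,0,0,0,0,0,0.6,0,0,0,0,0,0.68,0,0,0,0,0,0.74,0,0,0,0,0,0.77,0,0,0,0,0,0.77,0,0,0,0,0]' | $R
python3 -m inch '[-0.15,0,0,0,0,0,-0.3,0,-0.3,0,0,0,-0.6,0.5,-0.7,0,0,0,-1,1,-0.8,0,0,0,-1,1,-0.8,0,0,0,-1,1,-0.8,0,0,0]' | $R
python3 - <<'E'
from h import *
blobs("side");blobs("scene")
E
```

```text
time: 4.52
position: [0.4833, 0.1833, 0.0269]
ft_force: [-0.1, 1.2, -0.2]
time: 5.35
position: [0.4834, 0.2446, 0.0269]
ft_force: [-0.0, 0.2, -0.6]
time: 5.85
position: [0.5704, 0.1598, 0.0934]
ft_force: [0.7, 0.6, -0.0]
side red 144 [386. 101.] [0.8682 0.667 ]
side red 116 [254. 174.] [0.4822 0.2748]
side red 218 [312. 266.] [ 0.6202 -0.0405]
side red 359 [270. 345.] [ 0.5461 -0.2243]
side green 62 [418. 142.] [0.9214 0.4223]
side green 331 [207. 324.] [ 0.4338 -0.1786]
scene red 267 [270. 153.] [ 0.5471 -0.227 ]
scene red 372 [313. 234.] [ 0.6205 -0.0436]
scene red 485 [523. 297.] [0.4827 0.2701]
scene green 255 [328. 133.] [ 0.4342 -0.1818]
scene orange 6349 [493. 313.] [0.5307 0.2515]
[(np.int32(497), np.int32(256), array([0.4402, 0.2019])), (np.int32(436), np.int32(318), array([0.5967, 0.1926])), (np.int32(494), np.int32(370), array([0.6041, 0.2988])), (np.int32(555), np.int32(301), array([0.4479, 0.31  ]))]
scene orange 1034 [293. 356.] [0.7862 0.0759]
[(np.int32(306), np.int32(330), array([0.7453, 0.0624])), (np.int32(266), np.int32(371), array([0.8278, 0.0635])), (np.int32(281), np.int32(390), array([0.8314, 0.0981])), (np.int32(273), np.int32(374), array([0.8239, 0.0739])), (np.int32(283), np.int32(378), array([0.818 , 0.0882])), (np.int32(319), np.int32(342), array([0.7453, 0.0892]))]
scene yellow 441 [234. 177.] [ 0.6487 -0.1997]
```

A is at (0.482, 0.271), well inside the bay. Next is B.

```bash
R='grep -E time|position|ft_force'
python3 -m inch '[-0.5,0.35,0,0,0,0,-1,0.71,0,0,0,0,-1,0.71,0,0,0,0,-1,0.71,0,0,0,0]' | $R
python3 -m inch '[-0.5,0,0,0,0,0,-1,0,0,0,0,0,-1,0,0,0,0,0,-1,0,0,0,0,0]' | $R
python3 -m inch '[-0.5,0,0,0,0,0,-1,0,0,0,0,0,-1,0,0,0,0,0,-1,0,0,0,0,0,-1,0,0,0,0,0]' | $R
python3 -m inch '[-0.03,0,0.3,0,0,0,-0.03,0,0.6,0,0,0,-0.03,0,0.8,0,0,0,-0.03,0,0.8,0,0,0,-0.03,0,0.8,0,0,0,-0.03,0,0.8,0,0,0]' | $R
```

```text
time: 6.28
position: [0.6214, 0.081, 0.0903]
ft_force: [-0.1, -0.0, -0.3]
time: 6.62
position: [0.618, 0.0035, 0.0901]
ft_force: [0.9, 1.0, 0.2]
time: 7.03
position: [0.6188, -0.0738, 0.0904]
ft_force: [-0.3, -0.3, -1.0]
time: 7.53
position: [0.6202, -0.0768, 0.0276]
ft_force: [-0.1, -0.2, 0.6]
```

```bash
R='grep -E time|position|ft_force'
python3 -m inch '[0.1,0,0,0,0,0,0.2,-0.02,0,0,0,0,0.3,-0.05,0,0,0,0,0.4,-0.08,0,0,0,0,0.5,-0.11,0,0,0,0,0.6,-0.14,0,0,0,0,0.7,-0.17,0,0,0,0,0.8,-0.2,0,0,0,0,0.9,-0.23,0,0,0,0,1,-0.26,0,0,0,0]' | $R
python3 -m inch '[0.1,-0.03,0,0,0,0,0.2,-0.06,0,0,0,0,0.3,-0.09,0,0,0,0,0.4,-0.12,0,0,0,0,0.5,-0.15,0,0,0,0,0.6,-0.18,0,0,0,0,0.7,-0.21,0,0,0,0,0.8,-0.23,0,0,0,0,0.9,-0.25,0,0,0,0,1,-0.27,0,0,0,0]' | $R
python3 - <<'E'
from h import *
blobs("side")
E
```

```text
time: 8.37
position: [0.5991, 0.0024, 0.0269]
ft_force: [0.1, -0.6, -0.0]
time: 9.2
position: [0.5776, 0.0824, 0.0269]
ft_force: [-0.2, -0.3, 0.4]
side red 146 [386. 101.] [0.8676 0.667 ]
side red 60 [255. 172.] [0.4847 0.2818]
side red 108 [291. 216.] [0.5766 0.1114]
side red 361 [270. 345.] [ 0.5461 -0.2243]
side green 61 [418. 142.] [0.9215 0.422 ]
side green 332 [207. 324.] [ 0.4338 -0.1788]
```

```bash
R='grep -E time|position|ft_force'
python3 -m inch '[0.1,-0.02,0,0,0,0,0.2,-0.03,0,0,0,0,0.3,-0.04,0,0,0,0,0.4,-0.05,0,0,0,0,0.5,-0.05,0,0,0,0,0.6,-0.05,0,0,0,0,0.7,-0.05,0,0,0,0,0.8,-0.05,0,0,0,0,0.9,-0.05,0,0,0,0,1,-0.05,0,0,0,0]' | $R
python3 -m inch '[0.1,0,0,0,0,0,0.2,0,0,0,0,0,0.3,0,0,0,0,0,0.4,0,0,0,0,0,0.5,0,0,0,0,0,0.6,0,0,0,0,0,0.7,0,0,0,0,0,0.8,0,0,0,0,0,0.88,0,0,0,0,0,0.95,0,0,0,0,0,1,0,0,0,0,0,1,0,0,0,0,0]' | $R
python3 -m inch '[-0.15,0,0,0,0,0,-0.3,0,-0.3,0,0,0,-0.6,-0.2,-0.7,0,0,0,-1,-0.34,-0.8,0,0,0,-1,-0.34,-0.8,0,0,0,-1,-0.34,-0.8,0,0,0]' | $R
python3 - <<'E'
from h import *
blobs("side");blobs("scene")
E
```

```text
time: 10.08
position: [0.5738, 0.1625, 0.0269]
ft_force: [0.3, -0.3, 0.1]
time: 11.08
position: [0.5738, 0.2425, 0.027]
ft_force: [0.7, 0.1, -0.1]
time: 11.58
position: [0.5464, 0.1593, 0.0918]
ft_force: [1.0, 1.1, -0.2]
side red 144 [386. 101.] [0.8682 0.667 ]
side red 115 [254. 174.] [0.4821 0.275 ]
side red 96 [292. 174.] [0.5771 0.2731]
side red 363 [270. 345.] [ 0.5461 -0.2243]
side green 61 [418. 142.] [0.9215 0.422 ]
side green 334 [207. 324.] [ 0.4339 -0.1788]
scene red 265 [270. 153.] [ 0.5471 -0.2271]
scene red 484 [523. 297.] [0.4827 0.2701]
scene red 557 [489. 338.] [0.5734 0.2682]
scene green 253 [328. 133.] [ 0.4344 -0.1818]
scene orange 5674 [494. 310.] [0.5258 0.2494]
[(np.int32(497), np.int32(256), array([0.4402, 0.2019])), (np.int32(436), np.int32(318), array([0.5967, 0.1926])), (np.int32(494), np.int32(370), array([0.6041, 0.2988])), (np.int32(555), np.int32(301), array([0.4479, 0.31  ]))]
scene orange 1045 [293. 356.] [0.7862 0.076 ]
[(np.int32(306), np.int32(330), array([0.7453, 0.0624])), (np.int32(266), np.int32(371), array([0.8278, 0.0635])), (np.int32(281), np.int32(390), array([0.8314, 0.0981])), (np.int32(272), np.int32(378), array([0.8287, 0.0769])), (np.int32(284), np.int32(381), array([0.82  , 0.0922])), (np.int32(279), np.int32(370), array([0.8142, 0.076 ])), (np.int32(290), np.int32(374), array([0.8073, 0.0914])), (np.int32(319), np.int32(342), array([0.7453, 0.0892]))]
scene yellow 442 [234. 177.] [ 0.6486 -0.1997]
```

B is in at (0.574, 0.269). C is next, approached from behind.

```bash
R='grep -E time|position|ft_force'
for i in 1 2 3 4 5; do python3 -m inch '[-0.5,0,0,0,0,0,-1,0,0,0,0,0,-1,0,0,0,0,0]' >/dev/null; done
python3 -m inch '[-0.28,0,0,0,0,0,-0.28,0,0,0,0,0,-0.28,0,0,0,0,0,-0.28,0,0,0,0,0]' | $R
python3 -m inch '[0,0,0.3,0,0,0,0,0,0.6,0,0,0,0,0,0.8,0,0,0,0,0,0.8,0,0,0,0,0,0.8,0,0,0,0,0,0.8,0,0,0]' | $R
python3 - <<'E'
from h import *
blobs("side")
E
```

```text
time: 13.27
position: [0.5466, -0.2591, 0.0903]
ft_force: [0.1, 0.7, -0.8]
time: 13.77
position: [0.5472, -0.26, 0.0276]
ft_force: [-0.3, -0.7, 0.3]
side red 148 [386. 101.] [0.867  0.6668]
side red 57 [425. 161.] [0.9225 0.3285]
side red 57 [294. 173.] [0.5819 0.276 ]
side red 66 [268. 347.] [ 0.5435 -0.2279]
side green 60 [418. 142.] [0.9212 0.4217]
side green 43 [199. 324.] [ 0.4185 -0.1783]
```

```bash
R='grep -E time|position|ft_force'
for i in 1 2 3 4; do python3 -m inch '[0.1,0,0,0,0,0,0.2,-0.01,0,0,0,0,0.3,-0.02,0,0,0,0,0.4,-0.02,0,0,0,0,0.5,-0.03,0,0,0,0,0.6,-0.03,0,0,0,0,0.7,-0.04,0,0,0,0,0.8,-0.04,0,0,0,0,0.9,-0.05,0,0,0,0,1,-0.05,0,0,0,0]' | $R; done
python3 - <<'E'
from h import *
blobs("side")
E
```

```text
time: 14.65
position: [0.5424, -0.1799, 0.0269]
ft_force: [-0.3, -0.7, 0.6]
time: 15.48
position: [0.5384, -0.0999, 0.0269]
ft_force: [0.0, 0.1, 0.7]
time: 16.32
position: [0.5343, -0.0199, 0.0269]
ft_force: [-0.2, -0.6, 0.1]
time: 17.15
position: [0.5304, 0.06, 0.0269]
ft_force: [-0.9, -0.2, 0.3]
side red 146 [386. 101.] [0.8681 0.6671]
side red 123 [291. 174.] [0.5732 0.2732]
side red 107 [268. 223.] [0.5273 0.0889]
side green 60 [418. 142.] [0.9212 0.4217]
side green 330 [207. 324.] [ 0.4338 -0.1787]
```

```bash
R='grep -E time|position|ft_force'
python3 -m inch '[0.1,0,0,0,0,0,0.2,-0.01,0,0,0,0,0.3,-0.02,0,0,0,0,0.4,-0.02,0,0,0,0,0.5,-0.02,0,0,0,0,0.6,-0.02,0,0,0,0,0.7,-0.02,0,0,0,0,0.8,-0.02,0,0,0,0,0.9,-0.02,0,0,0,0,1,-0.02,0,0,0,0]' | $R
python3 -m inch '[0.1,0,0,0,0,0,0.2,0,0,0,0,0,0.3,0,0,0,0,0,0.4,0,0,0,0,0,0.5,0,0,0,0,0,0.6,0,0,0,0,0,0.7,0,0,0,0,0,0.78,0,0,0,0,0,0.85,0,0,0,0,0,0.9,0,0,0,0,0,0.9,0,0,0,0,0]' | $R
python3 -m inch '[-0.15,0,0,0,0,0,-0.3,0,-0.3,0,0,0,-0.6,0,-0.7,0,0,0,-1,0,-1,0,0,0,-1,0,-1,0,0,0]' | $R
python3 -m inch '[-0.5,0,-0.5,0,0,0,-1,0,-1,0,0,0,-1,0,-1,0,0,0,-1,0,-1,0,0,0,-1,0,-1,0,0,0]' | $R
python3 - <<'E'
from h import *
blobs("side");im=camera("scene");blobs("scene",im)
cv2.imwrite("pics/end.png",im[:,:,::-1])
E
```

```text
time: 18.03
position: [0.529, 0.1401, 0.0269]
ft_force: [-0.2, -0.1, -0.4]
time: 18.95
position: [0.529, 0.2121, 0.027]
ft_force: [0.8, 0.3, -0.1]
time: 19.37
position: [0.5319, 0.1263, 0.111]
ft_force: [0.1, -0.0, 0.1]
time: 19.78
position: [0.5294, 0.0496, 0.1877]
ft_force: [-1.0, 0.9, -0.2]
side red 144 [386. 101.] [0.8682 0.667 ]
side red 124 [290. 174.] [0.5732 0.2728]
side red 121 [272. 182.] [0.5279 0.2416]
side green 61 [418. 142.] [0.9215 0.422 ]
side green 330 [207. 324.] [ 0.4338 -0.1786]
scene red 483 [523. 297.] [0.4828 0.2702]
scene red 492 [488. 304.] [0.5285 0.2377]
scene red 557 [490. 338.] [0.5734 0.2682]
scene green 254 [328. 133.] [ 0.4343 -0.1818]
scene orange 5078 [495. 311.] [0.5257 0.2508]
[(np.int32(497), np.int32(256), array([0.4402, 0.2019])), (np.int32(436), np.int32(318), array([0.5967, 0.1926])), (np.int32(494), np.int32(370), array([0.6041, 0.2988])), (np.int32(555), np.int32(301), array([0.4479, 0.31  ]))]
scene orange 1125 [292. 357.] [0.7881 0.0765]
[(np.int32(306), np.int32(330), array([0.7453, 0.0624])), (np.int32(266), np.int32(371), array([0.8278, 0.0635])), (np.int32(281), np.int32(390), array([0.8314, 0.0981])), (np.int32(277), np.int32(381), array([0.8267, 0.0851])), (np.int32(319), np.int32(342), array([0.7453, 0.0892]))]
scene yellow 441 [234. 177.] [ 0.6487 -0.1997]
```

View pics/end.png

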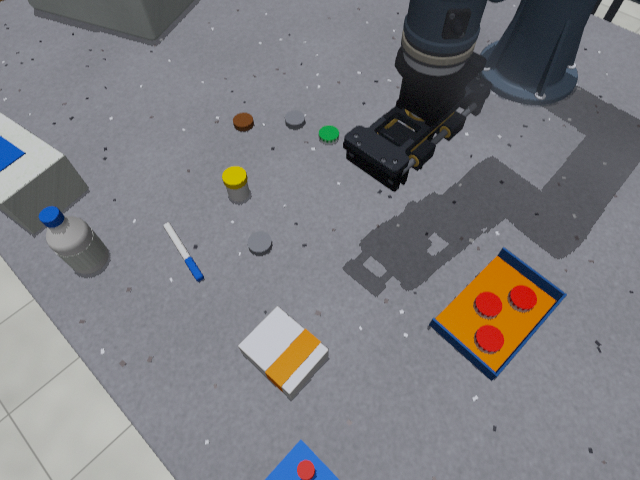

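All three red dishes lie flat on the mat at (523,297), (488,304) and (490,338), with clear margins. Everything else is where it was, and the arm is clear.

```bash
python3 -c "
from rig import *
print(hand_in())"
```

```text
the job is handed in; nothing more can be done
None
```

All three red dishes were swept flat and wholly into the discard bay, nothing else on the bench was moved, and the job was handed in at about 20 s on the robot's clock.

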